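# Let the waiting sleeves into the lever bin and ease its lid shut

### The arm

A 6-joint arm with a two-finger parallel gripper is mounted at the origin on a cart in front of the work surface, level with it; the furniture and walls round the work are solid. World frame = base frame: x ahead of the robot, y to its left, z up, the work surface at z = 0. Lengths are in mm, angles in rad, forces in N, time in s.
With the tool pointing down it reaches from about 350 to 725 mm from the base axis. Payload 6 kg.
Tool frame: the origin (TCP) lies on the mounting face of the last link; the fingertips stand 173 mm ahead of it and the grasp point (between the pads) lies 155 mm ahead of it; z points along the fingers, y is the line along which they close (so a half turn about z gives the same grasp; the last joint's range is limited). The gripper opens to 85 mm and grips with 20 to 120 N. Pads are 22 mm wide; open, the fingers measure 114 mm over their backs; the gripper's body (76 mm by 85 mm) begins 54 mm behind the grasp point. The pads swing forward as they close: fully open they stand 13 mm farther back than shut.
Start: joints at [-0.991, 0.04, 0.085, 0, -1.615, -0.334], TCP at [146.02, -581.955, 404.661] pointing down, gripper open.
Joint ranges: [-2.56, 2.56], [-1.29, 2.01], [-1.08, 1.49], [-3.29, 1.98], [-2.81, -0.18], [-2.99, 2.99]. Speed limits (rad/s): [2.57, 2.57, 3.01, 3.14, 3.14, 3.14].

### API

Orientations are given as a unit quaternion [x, y, z, w].
In Python, from bench import status, cams, bot gives the robot as it stands.
- The arm moves only by the tool send_rows, never from a script. Its arguments are lists of equal length, an entry for each row: "translation": the shift along the world's x, y, z in mm, a list of three; "delta_rot": the turn, a rotation vector about the world's x, y, z in rad, a list of three. In form: {"translation": [[dx, dy, dz], ...], "delta_rot": [[wx, wy, wz], ...]}. A call has 1 to 12 rows; each row shifts and turns the commanded pose from where the row before left it; what a row does not reach is not made up. A row lasts 1/8 s, in which the tool goes at most 62.5 mm and 10.7 degrees, less where a joint would pass 70% of its speed; a pose out of reach is approached as far as the arm can. A call with a gripper value outside its range is refused whole. "gripper" is the opening, from 0 (shut) to 1 (fully open), set as the call begins (left out, the last holds). The fingers move at their own pace and stop on an object; "squeeze" is the grip in N (left out, the last holds). Time passes only in rows, so rows that do not move let the fingers close. It gives the time, the measured TCP pose, the force, the opening and the grip force at its end, in the units of the state.
- status.state(): the state, without advancing time (a new reading comes with each control period).
- cams.grab_frame(name): name is "scene" or "top" or "wrist"; returns a dict with "pixels" (480x640x3 uint8, red, green, blue), "fx", "fy", "cx", "cy" (pixels), "position" and "attitude" of the camera in the world. Camera axes: x right, y up, looking along -z (the intrinsics and any distortion apply to the point x, -y, -z); pixel columns grow to the right and rows downward; lengths in mm; the calibration is good to about 2 mm. A picture is of the moment at which its call begins. There is no depth.
- bot.sign_off(): hands the job in; it is judged then, once.
Trained networks look in a picture, given as the dict that the camera call returned (one of the last four; its "shot" number tells which), for a name from the list of things; names that differ only in an ending like _2 or _b are one class to them, and where a whole thing is asked for, a point or a joint stands for the part that bears it (a point fixed in the world has none). Each returns a list of dicts, best first, with "score" (0 to 1); they miss things now and then, are a little off and sometimes report something else, mostly with a low value. They report only what shows in the picture. A call takes as long as a camera call. They do not tell look-alikes from the thing itself.
- cams.trace(picture, query): "mask" (480x640 bool, what is visible of it) and "rect" ([left, top, right, bottom] in pixels, round what is visible of it).
- cams.mark_of(picture, query): "xy" ([column, row] in pixels: a listed point, or the origin of a listed thing).
The state is a dict: "time_s": time; "q": joint angles; "qvel": joint speeds; "joint_torque": joint torques, N m; "position": TCP position; "orientation": TCP orientation; "contact_force": force on the tool from outside, world axes, zero at the start; "moment": the same for the moment, N m; "grip_width": finger opening in mm; "grasp_force": force on a finger pad.
Only numpy, scipy, OpenCV 4.12 (cv2) and the standard library are available. Lean on these libraries where they do the work, as an engineer would, in place of code of your own. Each camera call takes 0.05 s, during which the arm holds its last target. There are 200 camera calls.

### The job

Let the three spacer sleeves that wait on the chute roll into the lidded bin: with the fingertips, press the paddle of the bin's lever all the way down, so that the lid stands wide open, until all the sleeves have gone in. Then let the lever come up slowly under the fingers so that the lid settles fully shut without slamming, and take the hand away. Use only the lever: do not touch the lid or the sleeves, and leave the things standing round about where they are.

Things in the scene. Friction and masses are not known exactly. Their poses are not given: they have to be found in the camera images.
- bin: Grey metal bin fixed to the bench, box 150 (x) x 160 (y) mm, open rim 118 mm above the bench. Origin: at bench level under the box's centre. x points from the chute to the lid's hinge (away from the robot, turned up to 17 degrees), y left, z up. An aluminium chute, 69 mm wide, at y = +20 mm, slopes down to the front rim; it reaches out to x = -165, up to z = 165 mm. The lever is on the right (-y)
- lid (a joint): steel lid, 152 x 166 mm, about 0.35 kg, hinged on the far rim; rad: 0 shut, about 0.85 wide open (lever at its stop). Its upturned front lip holds the sleeves back until about 0.2 rad. A rod links it to the lever: it rises as the lever is pressed, turning 1.4 to 1.8 times as far. Nothing damps it: let go, it falls and slams (over 1.2 rad/s near shut is a slam)
- lid_front (a point): middle of the top edge of the lid's upturned front lip; shut, it is 142 mm above the bench
- lever (a joint): steel lever with its bearing on the bin's right-hand side; rad: 0 at rest (paddle up), 0.55 pressed down to its stop. It comes back up by the lid's weight (about 2 to 4 N at the paddle)
- paddle (a point): centre of the upper face of the lever's paddle, a rubber-faced plate 40 x 40 mm at the lever's front end. At rest 158 mm above the bench, tilted 15 degrees (near edge up), at (-163, -135, 158) mm in the bin's frame; at the stop about 88 mm above the bench, tilted 17 degrees the other way. It moves on an arc of 136 mm radius about lever_pivot. Bare bench below it
- lever_pivot (a point): point on the lever's axis of turning (which runs along the bin's y), straight behind the paddle: at (-45, -135, 90) mm in the bin's frame
- sleeve1: brass spacer sleeve, 22 mm diameter, 60 mm long, 60 g, loose; origin at its centre, its length along its own y. It waits lying across the chute, number 1 of 3 from the lid; inside the bin its centre is at 19 to 90 mm above the bench
- sleeve2: brass spacer sleeve, 22 mm diameter, 60 mm long, 60 g, loose; origin at its centre, its length along its own y. It waits lying across the chute, number 2 of 3 from the lid; inside the bin its centre is at 19 to 90 mm above the bench
- sleeve3: brass spacer sleeve, 22 mm diameter, 60 mm long, 60 g, loose; origin at its centre, its length along its own y. It waits lying across the chute, number 3 of 3 from the lid; inside the bin its centre is at 19 to 90 mm above the bench
- cup: bystander: small white open cup, 68 mm diameter, 38 mm high, loose, left of the bin; origin under its centre
- tape: bystander: roll of yellow tape lying flat, 62 mm diameter, 18 mm high, loose, right of the bin; origin under its centre
- calliper1: bystander: steel calliper lying flat, 170 x 48 x 12 mm, loose, left of the bin; origin under its centre
Not all that is in view belongs to the job. What is shaped like the sleeve3 but purple is not meant.

How it is judged:
By the outcome, as a careful person would: the job done as asked, in the order asked, and still so for the second after the job is handed in, with the robot touching nothing.
It also fails if it takes over 38 s, if anything falls off the work surface, if the arm or the gripper's body presses on something with over 40 N, if the wrist force passes 120 N, or if a joint passes its speed limit or range.

## Working session

There is one attempt and no reset: what is moved stays moved. The work goes in short steps, Python scripts to look and compute and a tool call to move; the robot and the scene stay as the last step left them, time stands still between calls to the robot, and variables do not carry over. Pictures are saved under pics/ and viewed, at most 10 in all, crops included, and the job is handed in when it is done.

Besides the shell and the picture viewer there is one more tool, called after "Call:" by a JSON object that holds its "method" and its "body", one argument or row to a line. send_rows: Moves the arm, as the interface text tells. Its arguments: {"type":"object","properties":{"translation":{"type":"array","items":{"type":"array","items":{"type":"number"}}},"delta_rot":{"type":"array","items":{"type":"array","items":{"type":"number"}}},"gripper":{"type":"number"},"squeeze":{"type":"number"}},"required":["translation","delta_rot"]}

```bash
mkdir -p pics; cat > h.py <<'E'
import numpy as np, cv2
from scipy.spatial.transform import Rotation as R
from bench import status, cams, bot
def ray(p,xy):
    d=np.array([(xy[0]-p['cx'])/p['fx'],-(xy[1]-p['cy'])/p['fy'],-1.])
    d=R.from_quat(p['attitude']).apply(d); return np.array(p['position']),d/np.linalg.norm(d)
def atz(p,xy,z):
    o,d=ray(p,xy); return o+d*(z-o[2])/d[2]
def proj(p,X):
    c=R.from_quat(p['attitude']).inv().apply(np.array(X)-p['position'])
    return np.array([p['cx']+p['fx']*c[0]/-c[2],p['cy']-p['fy']*c[1]/-c[2]])
def save(p,n): cv2.imwrite('pics/'+n,p['pixels'][:,:,::-1])
E
python3 - <<'E'
from h import *
np.set_printoptions(precision=1,suppress=True)
for n in ['scene','top']:
    p=cams.grab_frame(n); save(p,n+'0.png'); print(n,[k for k in p if k!='pixels'],p['position'],p['fx'])
    for q,z in [('paddle',158),('lid_front',142),('lever_pivot',90),('bin',0),('sleeve1',None),('cup',0),('tape',0)]:
        for m in cams.mark_of(p,q)[:3]:
            print(q,m['score'],np.array(m['xy']),atz(p,m['xy'],z or 165))
s=status.state();print(s)
E
```

```text
scene ['fx', 'fy', 'cx', 'cy', 'position', 'attitude', 'shot'] [145.3 667.4 449. ] 463.1980400460053
paddle 0.76 [443.  213.1] [ 484.4 -153.8  158. ]
lid_front 0.93 [363.3 220.5] [605.5 -56.9 142. ]
lid_front 0.61 [250.5 295.7] [558.5 291.2 142. ]
lid_front 0.23 [360.5 230.9] [578.3  -6.  142. ]
bin 0.68 [334.6 275.3] [479.6 207.8 165. ]
sleeve1 0.83 [361.9 343. ] [363. 317. 165.]
sleeve1 0.69 [426.6 292.9] [358.9 174.3 165. ]
sleeve1 0.62 [378.7 228.3] [528.3  13.9 165. ]
cup 0.82 [321.9 322.8] [419.8 312.6 165. ]
tape 0.87 [411.7 252.4] [434.4  71.1 165. ]
top ['fx', 'fy', 'cx', 'cy', 'position', 'attitude', 'shot'] [ 537.4   -4.5 1183.3] 605.9214855704041
paddle 0.8 [431.6 317.4] [ 492.2 -174.6  158. ]
lid_front 0.77 [359.2 249.9] [603.5 -51.3 142. ]
lever_pivot 0.74 [432.4 247.5] [ 614.6 -185.7   90. ]
lever_pivot 0.34 [345.4 256.1] [594.9 -28.9  90. ]
bin 0.76 [360.1 219.4] [653.7 -50.6 165. ]
sleeve1 0.93 [373.2 323.6] [479.7 -76.3 165. ]
sleeve1 0.78 [340.6 279.8] [551.  -20.2 165. ]
sleeve1 0.71 [260.9 315. ] [488.9 111.3 165. ]
cup 0.72 [279.4 263. ] [576.4  83.3 165. ]
tape 0.89 [469.4 255.9] [ 596.8 -235.6  165. ]
{'time_s': 0.8, 'q': array([-1. ,  0. ,  0.1,  0. , -1.6, -0.3]), 'qvel': array([-0.,  0.,  0.,  0., -0., -0.]), 'joint_torque': array([ -0. , -36.8,  34.7,   6.9,  -0. ,   0. ]), 'position': array([ 146. , -581.9,  404.7]), 'orientation': array([-0.1,  1. ,  0. , -0. ]), 'contact_force': array([ 0.3,  0.8, -0.5]), 'moment': array([ 0.,  0., -0.]), 'grasp_force': 0.0, 'grip_width': 85.33706183115828}
```

View pics/scene0.png

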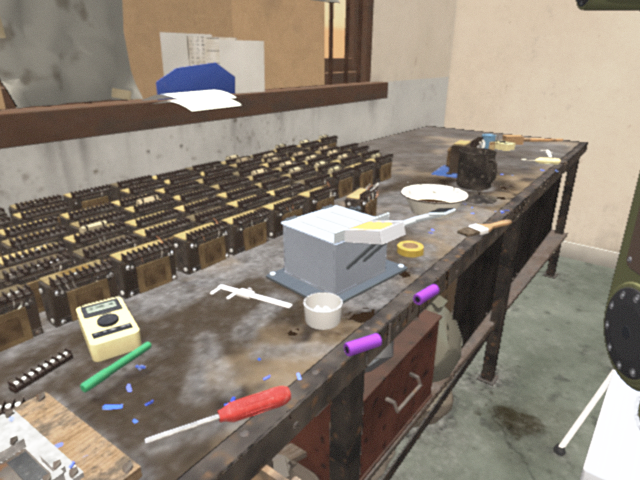

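View pics/top0.png

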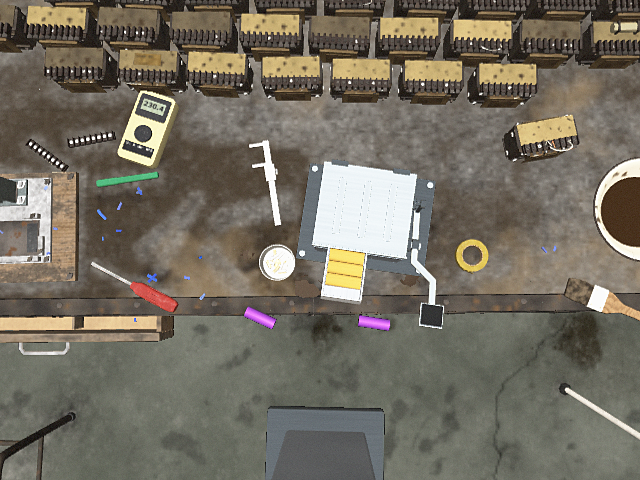

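```bash
python3 - <<'E'
from h import *
from scipy.optimize import least_squares
np.set_printoptions(precision=2,suppress=True)
t=cams.grab_frame('top'); s=cams.grab_frame('scene')
m=cams.trace(t,'paddle')[0]; print('paddle',m['score'],m['rect'],m['mask'].sum())
for q in ['lid','paddle']:
    for x in cams.trace(t,q)[:2]:
        r=cv2.minAreaRect(np.argwhere(x['mask'])[:,::-1].astype(np.float32)); print(q,x['score'],x['rect'],r)
obs=[]
M={'paddle':(-163,-135,158),'lid_front':(-77,0,142),'lever_pivot':(-45,-135,90)}
for p in (t,s):
    for k in M:
        r=cams.mark_of(p,k)
        if r and r[0]['score']>.6: obs.append((p,k,r[0]['xy']))
def W(v,X): c,si=np.cos(v[2]),np.sin(v[2]); return [v[0]+c*X[0]-si*X[1],v[1]+si*X[0]+c*X[1],X[2]]
f=lambda v:np.concatenate([proj(p,W(v,M[k]))-np.array(x) for p,k,x in obs])
o=least_squares(f,[660,-60,-.14],loss='soft_l1',x_scale=[10,10,.1]); v=o.x
print(v,[(k,e) for (p,k,x),e in zip(obs,f(v).reshape(-1,2))])
for k in M: print(k,W(v,M[k]))
st=status.state(); print(R.from_quat(st['orientation']).as_matrix(), st['position'])
im=t['pixels'][140:340,280:480].copy()
for X in [(-75,-80,118),(-75,80,118),(75,-80,118),(75,80,118),(-163,-135,158),(-183,-155,158),(-45,-135,90)]:
    a=proj(t,W(v,X)); cv2.circle(im,(int(a[0]-280),int(a[1]-140)),2,(255,0,0),-1)
cv2.imwrite('pics/c1.png',cv2.resize(im,(600,600))[:,:,::-1])
E
```

```text
paddle 0.58 [413.0, 200.3, 442.9, 330.4] 1421
lid 0.89 [311.3, 161.0, 417.4, 255.4] ((367.2434387207031, 210.57803344726562), (100.67988586425781, 86.69416046142578), 7.9893269538879395)
paddle 0.58 [413.0, 200.3, 442.9, 330.4] ((423.70794677734375, 265.575927734375), (127.97525024414062, 26.078344345092773), 81.6070785522461)
[675.54 -61.48  -0.14] [('paddle', array([-2.65, -2.61])), ('lid_front', array([0.32, 0.94])), ('lever_pivot', array([-0.01, -0.02])), ('paddle', array([ 69.59, -21.73])), ('lid_front', array([-0.23, -1.81]))]
paddle [np.float64(495.51415089049067), np.float64(-172.76055129275488), 158]
lid_front [np.float64(599.2733230954472), np.float64(-50.87932146903607), 142]
lever_pivot [np.float64(612.3915589006284), np.float64(-188.99851596914766), 90]
[[-0.97 -0.24 -0.  ]
 [-0.24  0.97  0.  ]
 [ 0.    0.   -1.  ]] [ 146.01 -581.96  404.65]
```

View pics/c1.png

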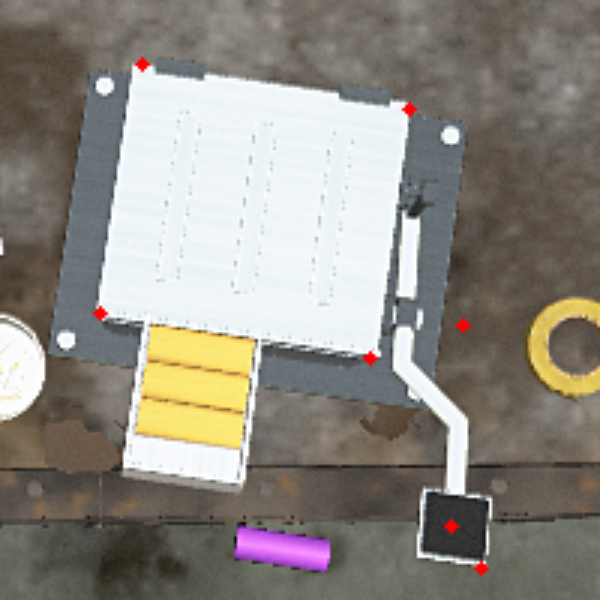

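Call:
{"method": "send_rows", "body": {
  "translation": [
    [35, 41, -2],
    [35, 41, -2],
    [35, 41, -2],
    [35, 41, -3],
    [35, 41, -3],
    [35, 41, -3],
    [35, 41, -3],
    [35, 41, -3],
    [34, 40, -4],
    [34, 40, -4],
    [0, 0, 0],
    [0, 0, 0]
  ],
  "delta_rot": [
    [0, 0, -0.038],
    [0, 0, -0.038],
    [0, 0, -0.038],
    [0, 0, -0.038],
    [0, 0, -0.038],
    [0, 0, -0.038],
    [0, 0, -0.038],
    [0, 0, -0.038],
    [0, 0, -0.038],
    [0, 0, -0.038],
    [0, 0, 0],
    [0, 0, 0]
  ],
  "gripper": 0
}}

```text
time_s: 2.85
position: [493.9, -174.0, 375.8]
orientation: [0.067, 0.998, -0.0, -0.0]
contact_force: [-0.0, -0.4, 0.4]
grip_width: -0.3
grasp_force: 0.0
```

```bash
python3 - <<'E'
from h import *
p=cams.grab_frame('scene'); w=cams.grab_frame('wrist')
im=np.hstack([cv2.resize(p['pixels'][150:310,280:520],(480,320)),cv2.resize(w['pixels'],(320,240))[:,:].copy() if 0 else cv2.copyMakeBorder(cv2.resize(w['pixels'],(320,240)),0,80,0,0,0)])
cv2.imwrite('pics/a.png',im[:,:,::-1])
print(status.state()['position'],status.state()['contact_force'])
E
```

```text
[ 493.53165171 -174.67566943  376.08870854] [-0.02007083  0.43392081  0.81619703]
```

View pics/a.png

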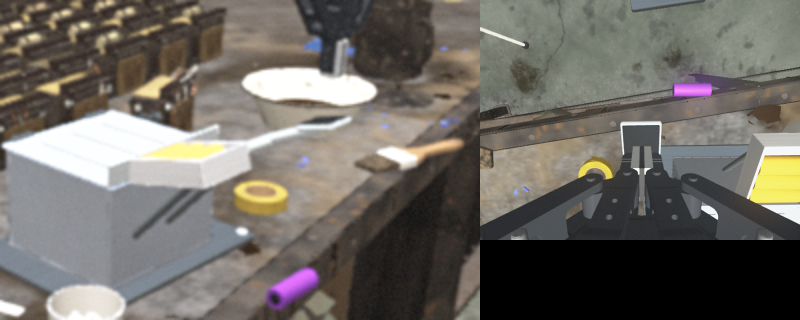

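Call:
{"method": "send_rows", "body": {
  "translation": [
    [0, 0, -12],
    [0, 0, -12],
    [0, 0, -8],
    [0, 0, -5],
    [0, 0, -4],
    [0, 0, -3],
    [0, 0, -3]
  ],
  "delta_rot": [
    [0, 0, 0],
    [0, 0, 0],
    [0, 0, 0],
    [0, 0, 0],
    [0, 0, 0],
    [0, 0, 0],
    [0, 0, 0]
  ]
}}

```text
time_s: 3.82
position: [494.1, -174.0, 329.3]
orientation: [0.067, 0.998, -0.0, 0.001]
contact_force: [-0.7, 0.0, 3.3]
grip_width: -0.1
grasp_force: 1.5
```

Call:
{"method": "send_rows", "body": {
  "translation": [
    [-3.2, 0.5, -6],
    [-2.9, 0.4, -6.1],
    [-2.6, 0.4, -6.2],
    [-2.4, 0.3, -6.4],
    [-2, 0.3, -6.5],
    [-1.6, 0.2, -6.6],
    [-1.3, 0.2, -6.7],
    [-1.1, 0.1, -6.7],
    [-0.7, 0.1, -6],
    [-0.3, 0, -4]
  ],
  "delta_rot": [
    [0, 0, 0],
    [0, 0, 0],
    [0, 0, 0],
    [0, 0, 0],
    [0, 0, 0],
    [0, 0, 0],
    [0, 0, 0],
    [0, 0, 0],
    [0, 0, 0],
    [0, 0, 0]
  ]
}}

```text
time_s: 5.08
position: [475.8, -171.4, 266.9]
orientation: [0.067, 0.998, 0.0, -0.0]
contact_force: [1.2, -0.2, 1.9]
grip_width: 0.2
grasp_force: 1.0
```

Call:
{"method": "send_rows", "body": {
  "translation": [
    [0, 0, -2],
    [0, 0, -2],
    [0, 0, -1.5]
  ],
  "delta_rot": [
    [0, 0, 0],
    [0, 0, 0],
    [0, 0, 0]
  ]
}}

```text
time_s: 5.45
position: [475.8, -171.5, 261.8]
orientation: [0.067, 0.998, 0.0, -0.0]
contact_force: [-0.8, 0.3, 2.6]
grip_width: 0.0
grasp_force: 1.1
```

Call:
{"method": "send_rows", "body": {
  "translation": [
    [0, 0, -1],
    [0, 0, -1],
    [0, 0, 0]
  ],
  "delta_rot": [
    [0, 0, 0],
    [0, 0, 0],
    [0, 0, 0]
  ]
}}

```text
time_s: 5.82
position: [475.8, -171.5, 260.6]
orientation: [0.067, 0.998, -0.0, -0.0]
contact_force: [-3.1, 1.5, 5.7]
grip_width: 0.1
grasp_force: 3.2
```

```bash
python3 - <<'E'
from h import *
p=cams.grab_frame('scene'); w=cams.grab_frame('top')
im=np.hstack([cv2.resize(p['pixels'][150:310,280:480],(400,320)),cv2.resize(w['pixels'][140:340,280:480],(320,320))])
cv2.imwrite('pics/b.png',im[:,:,::-1])
print(status.state()['position'],status.state()['contact_force'])
E
```

```text
[ 475.80670347 -171.44639833  260.58705269] [-3.65542385  1.08989682  5.96208118]
```

View pics/b.png

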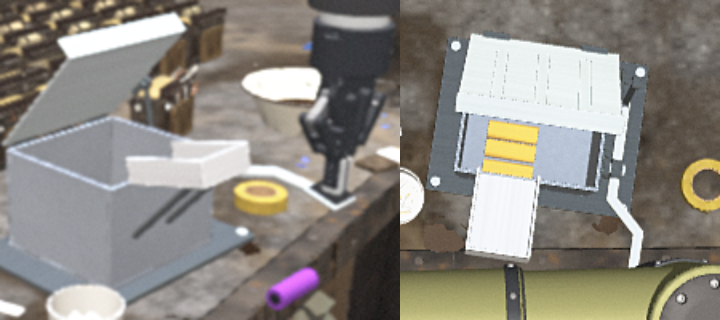

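The lid stands wide open (its front lip is at about (120,35) in the left half) and the chute is empty. All three sleeves lie in the bin, at (512,150) in the right half. I'll press a little more to confirm the stop.

Call:
{"method": "send_rows", "body": {
  "translation": [
    [0, 0, -1],
    [0, 0, -0.5],
    [0, 0, 0],
    [0, 0, 0]
  ],
  "delta_rot": [
    [0, 0, 0],
    [0, 0, 0],
    [0, 0, 0],
    [0, 0, 0]
  ]
}}

```text
time_s: 6.42
position: [475.8, -171.5, 260.3]
orientation: [0.067, 0.998, -0.0, 0.0]
contact_force: [-6.1, 3.5, 11.3]
grip_width: -0.2
grasp_force: 6.6
```

Call:
{"method": "send_rows", "body": {
  "translation": [
    [0, 0, 2],
    [0, 0, 3],
    [0, 0, 3],
    [0.2, 0, 3.2],
    [0.4, -0.1, 3.3],
    [0.5, -0.1, 3.3],
    [0.5, -0.1, 3.3],
    [0.6, -0.1, 3.3],
    [0.7, -0.1, 3.3],
    [0.8, -0.1, 3.3],
    [0.8, -0.1, 3.2],
    [0.9, -0.1, 3.2]
  ],
  "delta_rot": [
    [0, 0, 0],
    [0, 0, 0],
    [0, 0, 0],
    [0, 0, 0],
    [0, 0, 0],
    [0, 0, 0],
    [0, 0, 0],
    [0, 0, 0],
    [0, 0, 0],
    [0, 0, 0],
    [0, 0, 0],
    [0, 0, 0]
  ]
}}

```text
time_s: 7.92
position: [481.4, -172.3, 296.2]
orientation: [0.067, 0.998, -0.0, 0.0]
contact_force: [-2.5, 0.6, 1.9]
grip_width: -0.0
grasp_force: 1.4
```

Call:
{"method": "send_rows", "body": {
  "translation": [
    [1, -0.1, 3.2],
    [1, -0.1, 3.2],
    [1.1, -0.1, 3.1],
    [1.2, -0.2, 3.1],
    [1.2, -0.2, 3],
    [1.2, -0.2, 3],
    [1.2, -0.2, 2.8],
    [1.2, -0.2, 2.6],
    [1.2, -0.2, 2.4],
    [1, -0.2, 2],
    [0.8, -0.1, 1.6],
    [0.6, -0.1, 1.2]
  ],
  "delta_rot": [
    [0, 0, 0],
    [0, 0, 0],
    [0, 0, 0],
    [0, 0, 0],
    [0, 0, 0],
    [0, 0, 0],
    [0, 0, 0],
    [0, 0, 0],
    [0, 0, 0],
    [0, 0, 0],
    [0, 0, 0],
    [0, 0, 0]
  ]
}}

```text
time_s: 9.43
position: [494.1, -174.1, 327.1]
orientation: [0.067, 0.998, 0.0, 0.0]
contact_force: [-0.7, 1.3, 2.5]
grip_width: 0.1
grasp_force: 1.2
```

Call:
{"method": "send_rows", "body": {
  "translation": [
    [0.3, 0, 1],
    [0, 0, 1],
    [0, 0, 1],
    [0, 0, 1],
    [0, 0, 1],
    [0, 0, 1],
    [0, 0, 1],
    [0, 0, 1],
    [0, 0, 1],
    [0, 0, 1],
    [0, 0, 1],
    [0, 0, 1]
  ],
  "delta_rot": [
    [0, 0, 0],
    [0, 0, 0],
    [0, 0, 0],
    [0, 0, 0],
    [0, 0, 0],
    [0, 0, 0],
    [0, 0, 0],
    [0, 0, 0],
    [0, 0, 0],
    [0, 0, 0],
    [0, 0, 0],
    [0, 0, 0]
  ]
}}

```text
time_s: 10.92
position: [494.3, -174.1, 339.1]
orientation: [0.067, 0.998, 0.0, -0.0]
contact_force: [0.1, -1.0, 0.3]
grip_width: -0.0
grasp_force: 0.0
```

Call:
{"method": "send_rows", "body": {
  "translation": [
    [0, 0, 4],
    [0, 0, 10],
    [0, 0, 20],
    [0, 0, 30],
    [0, 0, 30],
    [-20, -30, 0],
    [-30, -40, 0],
    [-30, -40, 0],
    [-30, -40, 0],
    [-20, -30, 0],
    [0, 0, 0],
    [0, 0, 0]
  ],
  "delta_rot": [
    [0, 0, 0],
    [0, 0, 0],
    [0, 0, 0],
    [0, 0, 0],
    [0, 0, 0],
    [0, 0, 0],
    [0, 0, 0],
    [0, 0, 0],
    [0, 0, 0],
    [0, 0, 0],
    [0, 0, 0],
    [0, 0, 0]
  ]
}}

```text
time_s: 12.42
position: [364.3, -354.1, 434.0]
orientation: [0.067, 0.998, -0.0, 0.001]
contact_force: [0.0, 0.3, 0.9]
grip_width: -0.0
grasp_force: 0.0
```

```bash
python3 - <<'E'
from h import *
p=cams.grab_frame('scene'); w=cams.grab_frame('top')
im=np.hstack([cv2.resize(p['pixels'][150:310,280:480],(400,320)),cv2.resize(w['pixels'][140:340,260:480],(352,320))])
cv2.imwrite('pics/d.png',im[:,:,::-1])
print(status.state()['contact_force'])
E
```

```text
[ 0.56152292 -0.46312644 -0.14305278]
```

View pics/d.png

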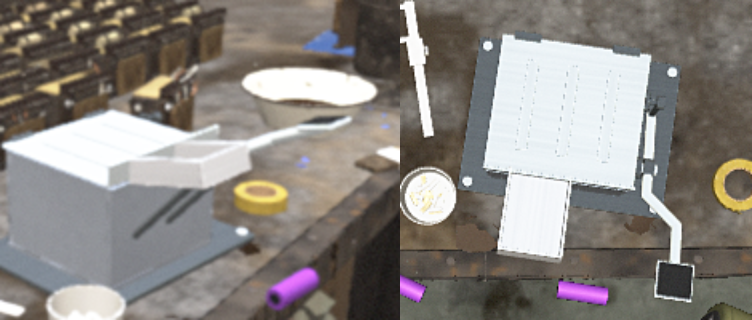

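The lid is shut, the chute is empty, the paddle is back up at (675,280), and the cup, tape and calliper have not moved.

```bash
python3 -c "
from bench import bot
print(bot.sign_off())"
```

```text
the job is handed in; nothing more can be done
None
```

All three sleeves are in the bin, the lever was let up slowly and the lid is fully shut, the hand is clear, and the job is handed in at about 12.5 s.

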